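Set out the reference row on a coating tray

ROBOT

A 7-joint arm with a two-finger parallel gripper is mounted at the origin on the work surface. World frame = base frame: x ahead of the robot, y to its left, z up, the work surface at z = 0. Lengths are in mm, angles in rad, forces in N, time in s.
With the tool pointing down it reaches from about 400 to 900 mm from the base axis. Payload 5.5 kg.
Tool frame: the origin (TCP) lies midway between the tips of the shut fingers; the grasp point (between the pads) lies 19 mm behind it; z points along the fingers, x is the direction in which the jaws open and shut, and the axes are right-handed (so a half turn about z gives the same grasp; the last joint's range is limited). The gripper opens to 92 mm and grips with 3 to 60 N. Pads are 19 mm wide; open, the fingers measure 130 mm over their backs; the gripper's body (75 mm by 190 mm) begins 47 mm behind the grasp point.
Start: joints at [-0.851, 0.501, -0.427, 1.55, 0.221, 1.138, -0.21], TCP at [286.665, 583.372, 226.729] pointing down, gripper open.
Joint ranges: [-2.88, 2.88], [-0.31, 2.03], [-1.54, 1.56], [0.2, 2.42], [-1.41, 4.55], [0.19, 2.02], [-2.57, 2.57]. Speed limits (rad/s): [2.57, 2.57, 3.14, 3.14, 3.14, 3.14, 3.14].

INTERFACE

Orientations are given as a 3x3 rotation matrix whose columns are the frame's x, y, z axes.
In Python, from workcell import * gives the robot as it stands. The module is installed in compiled form; this text tells all that it offers.
- The arm moves only by the shell command python3 -m crank 'ROWS' [FORCE]. ROWS is JSON, a list of rows, each a list of 7 numbers: the shift along the tool's x, y, z in mm, then the turn, a rotation vector about the tool's x, y, z in degrees, then the gripper command: -1 is fully open, 1 is shut, values between are in proportion. In form: [[tx, ty, tz, rx, ry, rz, claw], ...]. A call has 1 to 10 rows; each row shifts and turns the commanded pose from where the row before left it, along the tool's axes as they then stand; what a row does not reach is not made up. A row lasts 1/10 s, in which the tool goes at most 50 mm and 8.59 degrees, less where a joint would pass 70% of its speed; a pose out of reach is approached as far as the arm can. A call with a gripper value outside its range is refused whole. The fingers move at their own pace and stop on an object; FORCE is the grip in N (left out, the last holds). Time passes only in rows, so rows that do not move let the fingers close. It gives the time, the measured TCP pose, the force and the opening at its end, in the units of the state.
- read_state(): the state, without advancing time (a new reading comes with each control period).
- camera(name): name is "scene" or "side" or "wrist"; returns a dict with "image" (420x560x3 uint8, red, green, blue), "z_map" (420x560 float32, mm along the optical axis (not along the pixel's ray), 0 where there is no reading), "fx", "fy", "cx", "cy" (pixels), "k1" (the pictures are not rectified: a ray, as slopes to the right and down, at radius r is drawn at 1 + k1 r^2 times it, then the intrinsics apply), "world_to_cam" (4x4, takes a point from world to camera coordinates); the wrist camera has in their place "hand_eye" (4x4, takes a point from camera to tool coordinates, whose origin is the TCP and whose axes are the tool frame's). Camera axes: x right, y down, z forward; pixel columns grow to the right and rows downward; lengths in mm; the calibration is good to about 2 mm. A picture is of the moment at which its call begins: read the wrist's pose just before it.
- finish_job(): hands the job in, once; it reports no verdict.
The state is a dict: "time": time; "qpos": joint angles; "joint_vel": joint speeds; "joint_torque": joint torques, N m; "position": TCP position; "orientation": TCP orientation; "force": force on the tool from outside, world axes, zero at the start; "moment": the same for the moment, N m; "opening": opening from 0.0 (shut) to 1.0 (fully open).
Only numpy, scipy, OpenCV 4.12 (cv2) and the standard library are available. Lean on these libraries where they do the work, as an engineer would, in place of code of your own. Each camera call takes 0.05 s, during which the arm holds its last target. There are 200 camera calls.

TASK

Set out the reference row on the tray. Lay the white strip midway between the fixed black and red strips, and the blue strip on the far side of the red strip from the white one; both must lie parallel to the fixed strips, ends level with theirs, with a gap of about 40 mm to each fixed neighbour. Lay the yellow disc flat on the tray behind the black strip (beyond its end away from the robot), in line with it with a gap of about 15 mm, and stand the brass weight upright on the middle of the white strip; let go of everything and leave the brown bottle and the white dish where they are.

Things in the scene. Friction and masses are not known exactly. Their poses are not given: they have to be found in the camera images.
- tray: Flat carrier tray, fixed to the bench; pale green floor with a dark steel rim. 190 mm (x, away from the robot) by 372 mm (y, left). Origin at the centre of its underside; the inner floor is 4 mm above it, the rim is 8 mm wide and stands 5 mm above the floor. Its yaw is within 0.2 rad of straight ahead.
- black_strip: Black strip fixed on the tray floor, 90 mm long (its x axis), 26 mm wide (y), 10 mm thick (z); origin at the centre of its underside. Its +x points away from the robot (the tray's x). It and the red strip stand side by side, 130 mm between centres, ends level, both 30 mm nearer the robot than the tray's centre line; which of the two is on the left varies.
- red_strip: Red strip fixed on the tray floor, 90 mm long (its x axis), 26 mm wide (y), 10 mm thick (z); origin at the centre of its underside. Its +x points away from the robot (the tray's x).
- white_strip: Loose white ceramic strip, 90 mm long (its x axis), 26 mm wide (y), 10 mm thick (z); origin at the centre of its underside. 0.06 to 0.12 kg. Starts flat on the bench beside the tray, at any of four places.
- blue_strip: Loose blue strip, 90 mm long (its x axis), 26 mm wide (y), 10 mm thick (z); origin at the centre of its underside. 0.06 to 0.12 kg. Starts flat on the bench beside the tray, at any of four places.
- disc: Loose yellow disc, 36 mm in diameter, 10 mm thick, lying flat on the bench; origin at the centre of its underside.
- weight: Loose brass weight with a black knob, standing upright on the bench; body 26 mm in diameter and 24 mm tall, above it a thin neck and a 16 mm wide knob, 38 mm tall in all, about 0.1 kg. Origin at the centre of its underside, z along its axis.
- bottle: Bystander: brown glass bottle with white cap, 48 mm in diameter, 110 mm tall, standing on the bench; origin at the centre of its underside. Not to be moved.
- dish: Bystander: shallow white dish, 70 mm in diameter, 14 mm tall, on the bench; origin at the centre of its underside. Not to be moved.
Mind the look-alikes: they are no part of the job. Leave any pink or turquoise look-alike of the red_strip alone. Several things look just like the white_strip: the one meant starts nearest to the robot's base.

How it is judged (in metres and radians):
At the end, for the whole second after the job is handed in: White and blue flat on tray, 53-77 mm centre to centre from fixed neighbours (blue over 170 mm from black), level within 12 mm, parallel within 0.15 rad; disc centre 66-90 mm beyond black's centre, within 12 mm of its line; weight upright on white, within 10 mm of its centre; all at rest (horizontal distance between white_strip and black_strip between 0.053 and 0.077 m and horizontal distance between white_strip and red_strip between 0.053 and 0.077 m and x of white_strip in the frame of black_strip between -0.012 and 0.012 m and angle between the x axis of white_strip and the x axis of black_strip, either way round below 0.15 rad and z of white_strip in the frame of tray between 0.001 and 0.007 m and angle between each of white_strip, blue_strip, disc, weight's own z axis and vertical below 0.08 rad and horizontal distance between blue_strip and red_strip between 0.053 and 0.077 m and horizontal distance between blue_strip and black_strip above 0.17 m and x of blue_strip in the frame of red_strip between -0.012 and 0.012 m and angle between the x axis of blue_strip and the x axis of red_strip, either way round below 0.15 rad and z of blue_strip in the frame of tray between 0.001 and 0.007 m and x of disc in the frame of black_strip between 0.066 and 0.09 m and y of disc in the frame of black_strip between -0.012 and 0.012 m and z of disc in the frame of tray between 0.001 and 0.007 m and horizontal distance between weight and white_strip below 0.01 m and z of weight in the frame of white_strip between 0.007 and 0.013 m and linear speed of each of white_strip, blue_strip, disc, weight below 0.01 m/s and angular speed of each of white_strip, blue_strip, disc, weight below 0.1 rad/s); the robot touches nothing.
It fails at once if the bottle is moved by more than 20 mm or tipped (distance of bottle from where it was at the start of the episode above 0.02 m or angle between bottle's own z axis and vertical above 0.4 rad).
It fails at once if the dish is moved by more than 20 mm (distance of dish from where it was at the start of the episode above 0.02 m).
It also fails if it takes over 109 s, if anything falls off the work surface, if the arm or the gripper's body presses on something with over 40 N, if the wrist force passes 120 N, or if a joint passes its speed limit or range.

## Working session

There is one attempt and no reset: what is moved stays moved. The work goes in short steps, Python scripts to look and compute and a shell command to move; the robot and the scene stay as the last step left them, time stands still between calls to the robot, and variables do not carry over. Pictures are saved under pics/ and viewed, about 12 in all and at most 16, crops included, and the job is handed in when it is done.

```bash
mkdir -p pics; cat > h.py <<'E'
import numpy as np, cv2
from workcell import *
def save(c,n,crop=None,s=1):
    im=c["image"][:,:,::-1]
    if crop: x0,y0,x1,y1=crop; im=im[y0:y1,x0:x1]
    cv2.imwrite(f"pics/{n}.png",cv2.resize(im,None,fx=s,fy=s,interpolation=cv2.INTER_CUBIC))
def c2w(c,st=None):
    if "hand_eye" in c:
        T=np.eye(4); T[:3,:3]=np.array(st["orientation"]).reshape(3,3); T[:3,3]=st["position"]
        return T@np.array(c["hand_eye"])
    return np.linalg.inv(np.array(c["world_to_cam"]))
def ray(c,u,v):
    x,y=(u-c["cx"])/c["fx"],(v-c["cy"])/c["fy"]
    rd=np.hypot(x,y); r=rd
    for _ in range(20): r=rd/(1+c["k1"]*r*r)
    k=r/rd if rd>0 else 1
    return np.array([x*k,y*k,1.])
def onplane(c,u,v,z,st=None):
    T=c2w(c,st); d=T[:3,:3]@ray(c,u,v); o=T[:3,3]
    return o+d*(z-o[2])/d[2]
def w2p(c,p,st=None):
    q=np.linalg.inv(c2w(c,st))@np.r_[p,1]; x,y=q[:2]/q[2]; k=1+c["k1"]*(x*x+y*y)
    return np.array([x*k*c["fx"]+c["cx"],y*k*c["fy"]+c["cy"]])
def snap(n,name):
    st=read_state(); c=camera(n); save(c,name); return c,st
E
python3 - <<'E'
from h import *
import pickle
st=read_state(); print(st)
d={}
for n in("scene","side","wrist"):
    c,s=snap(n,n+"0"); d[n]=(c,s); print(n,[c[k] for k in("fx","fy","cx","cy","k1")],c2w(c,s).round(3).tolist())
pickle.dump(d,open("d0.pkl","wb"))
E
```

```text
{'time': 0.0, 'qpos': array([-0.85079708,  0.50183789, -0.42677671,  1.55142636,  0.22078505,
        1.13830768, -0.21030912]), 'joint_vel': array([ 0.0004251 ,  0.0004229 , -0.00111949,  0.00028926,  0.00024977,
        0.00221467,  0.00098331]), 'joint_torque': array([ 7.83083942e-04, -5.66603994e+01, -5.81534252e+00, -2.79113156e+01,
       -6.84866658e-02,  3.09963827e-02,  1.79233152e-04]), 'position': array([286.43977721, 582.71157147, 225.69315323]), 'orientation': array([[ 4.41057132e-01,  8.97478563e-01, -9.13613781e-04],
       [ 8.97476960e-01, -4.41058072e-01, -1.69780132e-03],
       [-1.92669703e-03, -7.11199371e-05, -9.99998141e-01]]), 'force': array([-0.1622399 , -0.87364992, -0.07939702]), 'moment': array([ 0.03070044, -0.04682269,  0.01702853]), 'opening': 1.0003834219036847}
scene [461.61180477786127, 461.61180477786127, 280.20559943712374, 212.85879675374835, -0.08322461539209902] [[-0.708, 0.478, -0.52, 1173.968], [0.706, 0.459, -0.539, 664.058], [-0.019, -0.749, -0.662, 817.157], [0.0, 0.0, 0.0, 1.0]]
side [520.8318388506951, 520.8318388506951, 278.4625922334582, 204.67043458021337, -0.1729139986280125] [[-1.0, 0.004, 0.027, 486.128], [-0.019, 0.604, -0.797, 1272.99], [-0.019, -0.797, -0.604, 976.56], [0.0, 0.0, 0.0, 1.0]]
wrist [321.2148503834087, 321.2148503834087, 277.61674105034456, 212.81689524188656, -0.03368627234454168] [[0.441, 0.869, 0.227, 225.726], [0.898, -0.426, -0.114, 612.823], [-0.002, 0.254, -0.967, 384.034], [0.0, 0.0, 0.0, 1.0]]
```

View pics/scene0.png

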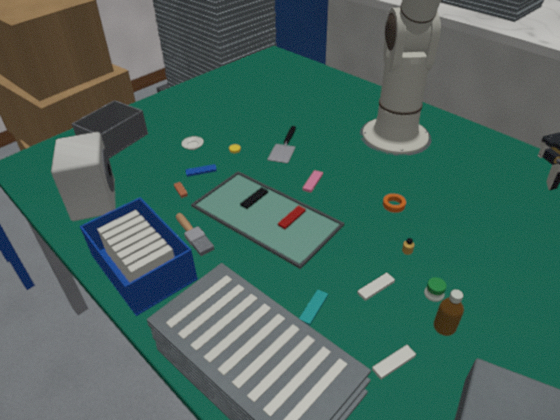

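View pics/side0.png

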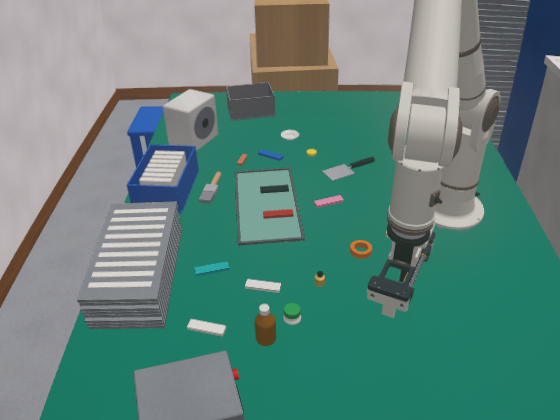

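The scene shows the tray with black (255,198) and red (292,217). Blue is at (201,170), the disc at (235,148), the weight at (408,245), the bottle at (449,312) and the dish at (192,143). The loose white strips are at scene (376,286) and (394,361); the others sit in the box and the rack. I'll measure them next.

```bash
cat > m.py <<'E'
from h import *
def blobs(c,lo,hi,z,st=None,amin=25,roi=None):
    hsv=cv2.cvtColor(c["image"],cv2.COLOR_RGB2HSV)
    m=cv2.inRange(hsv,np.array(lo),np.array(hi))
    out=[]
    for k in cv2.findContours(m,cv2.RETR_EXTERNAL,cv2.CHAIN_APPROX_NONE)[0]:
        a=cv2.contourArea(k)
        if a<amin: continue
        P=np.array([onplane(c,u,v,z,st)[:2] for u,v in k[:,0,:]],np.float32)
        (x,y),(w,h),t=cv2.minAreaRect(P)
        if w<h: w,h,t=h,w,t+90
        t=(t+90)%180-90
        out.append((a,k[:,0,:].mean(0).round(),(round(x,1),round(y,1)),(round(w,1),round(h,1)),round(t,1)))
    return sorted(out,key=lambda o:-o[0])
E
python3 - <<'E'
from m import *
import pickle
d=pickle.load(open("d0.pkl","rb"))
R={"white":((0,0,170),(179,45,255),10),"blue":((108,150,60),(125,255,255),10),"yellow":((20,150,120),(32,255,255),10),
"red":((0,180,70),(6,255,255),14),"redhi":((174,180,70),(179,255,255),14),"black":((0,0,0),(179,255,40),14),"traygreen":((60,30,90),(90,140,255),4)}
for n in("scene","side"):
    for k,(lo,hi,z) in R.items():
        for b in blobs(d[n][0],lo,hi,z):
            x,y=b[2]
            if 250<x<1000 and -700<y<900 and (b[3][0]<120 or k=="traygreen"): print(n,k,*b)
    c=d[n][0]
    save(c,"crop_"+n,(330,220,500,400) if n=="scene" else (170,250,350,360),4 if n=="side" else 3)
E
```

```text
scene white 464.0 [394. 361.] (693.1, 474.2) (88.1, 24.8) -12.8
scene white 302.0 [376. 285.] (563.2, 334.6) (87.2, 24.8) -10.2
scene white 204.0 [149. 258.] (874.3, -104.8) (109.3, 18.3) -4.6
scene white 192.5 [144. 251.] (871.2, -134.0) (109.5, 18.3) -4.9
scene white 181.5 [138. 245.] (868.8, -163.3) (108.4, 18.2) -4.7
scene white 164.5 [133. 239.] (867.1, -192.3) (108.1, 17.6) -4.7
scene white 154.0 [128. 233.] (864.6, -221.2) (109.6, 17.1) -4.9
scene white 147.0 [192. 142.] (494.0, -444.5) (61.9, 59.6) -68.1
scene white 140.5 [122. 227.] (862.6, -250.7) (109.0, 17.5) -4.8
scene white 130.5 [118. 221.] (860.2, -279.5) (107.3, 18.0) -5.6
scene white 53.5 [456. 294.] (460.2, 478.9) (22.3, 19.7) -46.6
scene blue 126.5 [201. 170.] (568.4, -301.2) (86.2, 28.3) -29.1
scene yellow 49.5 [234. 148.] (422.8, -317.4) (34.1, 32.4) 43.2
scene red 171.0 [291. 217.] (534.5, 41.8) (87.0, 24.3) 7.3
scene black 153.0 [254. 198.] (548.4, -86.4) (86.7, 24.4) 7.2
scene traygreen 5228.0 [269. 215.] (566.4, -23.9) (359.2, 175.9) -83.5
scene traygreen 745.5 [363. 354.] (725.9, 414.2) (221.3, 90.0) -59.2
scene traygreen 106.0 [222. 291.] (806.0, 97.4) (327.8, 162.9) -44.9
scene traygreen 37.5 [517. 373.] (548.7, 663.6) (160.7, 5.8) -71.6
scene traygreen 36.0 [ 64. 181.] (859.4, -589.9) (482.9, 98.0) 71.7
side white 285.5 [206. 326.] (692.5, 475.0) (89.9, 27.0) -12.8
side white 219.5 [263. 284.] (563.8, 336.0) (89.6, 26.3) -10.0
side white 111.0 [290. 134.] (496.3, -442.1) (64.1, 61.1) -0.8
side white 49.5 [264. 307.] (557.3, 414.4) (23.8, 21.3) -51.8
side white 38.5 [211. 187.] (751.6, -101.7) (34.6, 28.2) -0.6
side yellow 40.5 [311. 152.] (419.6, -311.4) (41.0, 28.6) 88.5
side red 26.0 [235. 374.] (612.1, 611.9) (26.8, 8.1) -76.3
side traygreen 3923.0 [266. 203.] (566.8, -31.3) (371.3, 188.2) -83.4
```

View pics/crop_scene.png

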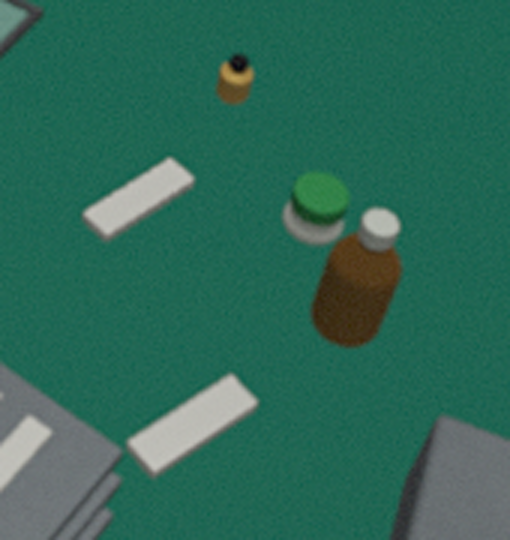

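View pics/wrist0.png

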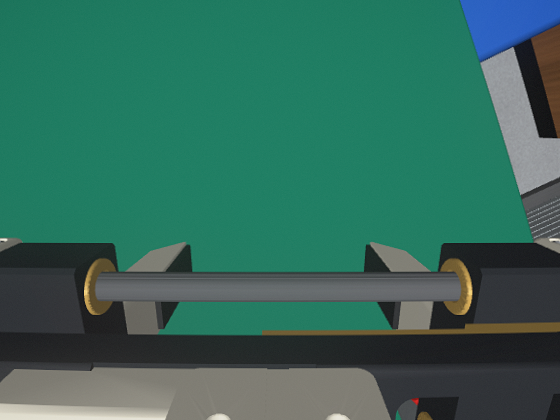

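White candidates: scene (376,286), at world (563,335), r≈656; scene (394,361), at (693,474), r≈839; and the strips in the box and rack (scene ~(140,250) and ~(240,340)), all r≳870. The one at (376,286) is nearest the base, and the crop confirms a plain white strip there with a clear surround. Red is on the left (+y). Next I'll find the weight, the jar, and whatever lies near blue.

```bash
python3 - <<'E'
from m import *
import pickle
d=pickle.load(open("d0.pkl","rb"))
def pt(n,u,v):
    c=d[n][0]; z=np.median(c["z_map"][v-1:v+2,u-1:u+2]); T=c2w(c); return (T@np.r_[ray(c,u,v)*z,1])[:3].round(0)
for nm,n,u,v in [("knob","scene",409,241),("wbody","scene",408,248),("jar","scene",437,285),("jar","side",292,311),("cap","scene",456,295),("bot","side",265,325),("redthing","scene",180,188),("trowel","scene",203,240),("knob","side",320,274),("disc","scene",235,148),("disc","side",311,152),("blue","side",270,154),("redstrip","side",278,213),("black","side",274,189),("floor","side",262,200),("knife","scene",281,154),("ring","scene",394,203)]: print(nm,n,pt(n,u,v))
E
```

```text
knob scene [423. 323.  40.]
wbody scene [429. 328.  23.]
jar scene [492. 442.  37.]
jar side [488. 449.  36.]
cap scene [555. 504. 113.]
bot side [548. 523.  73.]
redthing scene [ 666. -268.   15.]
trowel scene [751. -50.  21.]
knob side [417. 328.  39.]
disc scene [ 423. -313.   12.]
disc side [ 420. -309.   11.]
blue side [ 565. -297.   11.]
redstrip side [530.  45.  14.]
black side [545. -78.  15.]
floor side [581. -32.   6.]
knife scene [ 341. -190.    6.]
ring scene [293. 197.   4.]
```

```bash
python3 -m crank '[[0,0,0,0,0,-8,-1],[0,0,0,0,0,-8,-1],[0,0,-40,0,0,0,-1],[0,0,0,0,0,0,-1]]' 30
```

```text
time: 0.55
position: [287.4, 585.9, 271.4]
orientation: [[0.177, 0.984, 0.003], [0.984, -0.177, 0.007], [0.007, 0.001, -1.0]]
force: [0.4, 0.4, 0.8]
opening: 1.002
```

```bash
python3 -m crank '[[-22,35,0,0,0,0,-1],[-22,35,0,0,0,0,-1],[-22,35,-0,0,0,0,-1],[-22,35,0,0,0,0,-1],[-22,35,15,0,0,0,-1],[-22,35,15,0,0,0,-1],[-22,35,15,0,0,0,-1],[-22,35,25,0,0,0,-1],[-22,36,25,0,0,0,-1],[0,0,15,0,0,0,-1]]'
cat > look.py <<'E'
import sys
from m import *
R={"white":((0,0,150),(179,50,255)),"blue":((108,150,50),(125,255,255)),"yellow":((20,130,100),(32,255,255)),"red":((0,180,60),(6,255,255)),"black":((0,0,0),(179,255,45)),"green":((60,30,90),(90,140,255)),"brass":((10,100,60),(26,255,255))}
# look.py name z color[:z] ...
if __name__=="__main__":
    st=read_state(); c=camera("wrist"); save(c,sys.argv[1])
    p=st["position"]; O=np.array(st["orientation"]).reshape(3,3)
    print("tcp",p.round(1),"heading",np.degrees(np.arctan2(O[1,0],O[0,0])).round(1))
    for a in sys.argv[2:]:
        k,z=a.split(":")
        for b in blobs(c,*R[k],float(z),st,60)[:4]:
            dl=O.T@np.r_[np.array(b[2])-p[:2],0]
            print(k,*b,"tool dx,dy",dl[:2].round(1))
E
python3 look.py w1 white:10
```

```text
time: 1.55
position: [568.3, 323.8, 153.8]
orientation: [[0.187, 0.982, 0.001], [0.982, -0.187, -0.006], [-0.006, 0.002, -1.0]]
force: [0.8, -1.1, -0.7]
opening: 1.001
tcp [568.3 323.8 153.8] heading 79.2
white 2382.5 [289. 193.] (564.9, 334.9) (89.9, 25.8) -10.7 tool dx,dy [10.2 -5.4]
white 2190.5 [ 83. 412.] (779.1, 41.5) (217.6, 25.1) 81.7 tool dx,dy [-237.8  260. ]
white 773.0 [547. 159.] (575.6, 580.5) (33.3, 26.4) 1.5 tool dx,dy [253.5 -40.9]
white 228.0 [375.  97.] (490.8, 427.3) (41.1, 21.0) 3.8 tool dx,dy [ 87.1 -95.5]
```

View pics/w1.png

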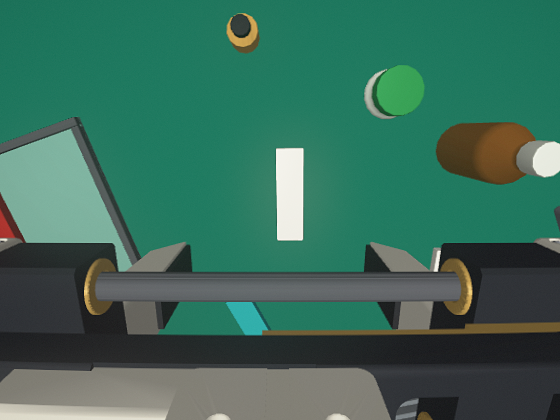

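The white strip is centred at (289,193), within 2 mm of the estimate. I'll descend and grip.

```bash
python3 -m crank '[[10,-5,0,0,0,0,-0.4],[0,0,45,0,0,0,-0.4],[0,0,45,0,0,0,-0.4],[0,0,35,0,0,0,-0.4],[0,0,20,0,0,0,-0.4],[0,0,5,0,0,0,-0.4],[0,0,0,0,0,0,1],[0,0,0,0,0,0,1],[0,0,0,0,0,0,1],[0,0,0,0,0,0,1]]' 30
python3 -m crank '[[0,0,0,0,0,0,1],[0,0,-20,0,0,0,1],[0,0,-45,0,0,0,1],[0,0,-45,0,0,-8,1],[0,0,-20,0,0,-8,1],[0,0,0,0,0,-1,1]]'
```

```text
time: 2.6
position: [560.5, 343.8, 8.4]
orientation: [[0.177, 0.984, 0.002], [0.984, -0.177, 0.001], [0.001, 0.002, -1.0]]
force: [-1.2, -1.4, 1.3]
opening: 0.398
time: 3.2
position: [562.2, 345.2, 141.6]
orientation: [[-0.122, 0.993, 0.007], [0.993, 0.122, 0.004], [0.004, 0.008, -1.0]]
force: [-0.1, 0.4, 0.4]
opening: 0.006
```

The fingers shut on nothing. The arm had not settled when I measured, so the pose lagged the command. From here I'll settle before each reading.

```bash
python3 -m crank '[[0,0,0,0,0,8,-0.4],[0,0,0,0,0,8,-0.4],[0,0,0,0,0,0,-0.4],[0,0,0,0,0,0,-0.4],[0,0,0,0,0,0,-0.4]]' 30; python3 look.py w2 white:10
```

```text
time: 3.7
position: [559.3, 343.3, 136.1]
orientation: [[0.157, 0.988, -0.001], [0.988, -0.157, -0.0], [-0.0, -0.001, -1.0]]
force: [-0.7, 0.3, -0.9]
opening: 0.39
tcp [559.3 343.3 136.1] heading 81.0
white 5008.0 [ 82. 403.] (743.7, 93.8) (212.1, 57.3) 83.2 tool dx,dy [-217.4  221.3]
white 2588.0 [276. 211.] (565.5, 340.6) (90.8, 25.9) -10.6 tool dx,dy [-1.7  6.6]
white 1253.5 [534. 187.] (577.6, 579.6) (46.3, 34.1) 29.8 tool dx,dy [236.3 -19.1]
white 278.5 [362. 112.] (490.1, 428.0) (41.8, 22.2) 1.0 tool dx,dy [ 72.8 -81.6]
```

```bash
python3 -m crank '[[-2,6,30,0,0,1.6,-0.4],[0,0,40,0,0,0,-0.4],[0,0,40,0,0,0,-0.4],[0,0,20,0,0,0,-0.4],[0,0,3,0,0,0,-0.4],[0,0,0,0,0,0,1],[0,0,0,0,0,0,1],[0,0,0,0,0,0,1],[0,0,0,0,0,0,1],[0,0,0,0,0,0,1]]' 30
python3 -m crank '[[0,0,0,0,0,0,1],[0,0,0,0,0,0,1],[0,0,0,0,0,0,1]]'
```

```text
time: 4.75
position: [565.5, 340.7, 4.4]
orientation: [[0.187, 0.982, 0.001], [0.982, -0.187, 0.001], [0.001, 0.001, -1.0]]
force: [-0.3, 0.0, -0.3]
opening: 0.311
time: 5.05
position: [565.5, 340.6, 4.3]
orientation: [[0.187, 0.982, 0.001], [0.982, -0.187, 0.0], [0.0, 0.001, -1.0]]
force: [-0.4, -1.3, 4.4]
opening: 0.277
```

Gripped: the opening is 0.277, about 25.5 mm. I'll carry it over the tray.

```bash
python3 -m crank '[[0,0,-25,0,0,0,1],[0,0,-45,0,0,0,1],[-20,0,-40,0,0,0,1],[-40,5,-20,0,0,0,1],[-45,6,-20,0,0,0,1],[-45,6,0,0,0,0,1],[-45,6,0,0,0,0,1],[-45,6,0,0,0,0,1],[-45,6,0,0,0,0,1],[-45,6,0,0,0,0,1]]'
python3 -m crank '[[-32,3,0,0,0,-5,1],[0,0,0,0,0,-6,1],[0,0,0,0,0,-6,1],[0,0,0,0,0,0,1],[0,0,0,0,0,0,1],[0,0,0,0,0,0,1],[0,0,0,0,0,0,1]]'; python3 look.py w3 black:14 red:14 green:4
```

```text
time: 6.05
position: [543.1, 6.8, 153.5]
orientation: [[0.187, 0.982, -0.0], [0.982, -0.187, -0.0], [-0.0, -0.0, -1.0]]
force: [0.8, -1.0, -0.5]
opening: 0.276
time: 6.75
position: [540.7, -23.0, 153.6]
orientation: [[-0.108, 0.994, -0.0], [0.994, 0.108, 0.0], [0.0, -0.0, -1.0]]
force: [0.2, 0.5, -0.2]
opening: 0.277
tcp [540.7 -23.  153.6] heading 96.2
black 7457.5 [418. 350.] (689.5, 160.2) (309.7, 43.9) -83.8 tool dx,dy [166.  167.7]
black 6605.5 [127. 349.] (727.7, -176.4) (284.6, 47.6) -83.6 tool dx,dy [-172.7  169.3]
black 2106.0 [398. 257.] (581.9, 105.5) (115.6, 25.8) -84.1 tool dx,dy [123.3  54.8]
black 890.0 [156. 261.] (611.9, -139.1) (114.5, 20.1) -85.0 tool dx,dy [-123.1   58.2]
green 28738.0 [277. 190.] (543.2, -24.1) (357.1, 122.5) -83.4 tool dx,dy [-1.4  2.3]
green 1418.5 [321.  42.] (392.5, -2.6) (66.8, 34.8) -7.4 tool dx,dy [  36.3 -145.2]
green 1162.5 [272.  32.] (394.5, -44.6) (60.2, 19.4) 20.5 tool dx,dy [  -5.7 -147.7]
```

View pics/w3.png

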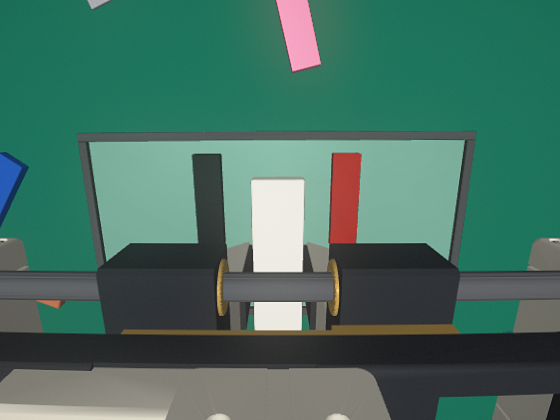

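Held strip at (278,178–330). The near ends of black are at (193–221,155) and of red at (332–360,153). I'll compute offsets from the ends.

```bash
cat > ends.py <<'E'
from m import *
st=read_state(); c=camera("wrist"); O=np.array(st["orientation"]).reshape(3,3); p=np.array(st["position"])
def t(u,v,z): return (O.T@(onplane(c,u,v,z,st)-p))[:2].round(1)
for n,u,v in [("bL",193,155),("bR",221,154),("rL",332,153),("rR",360,153),("bL2",198,235),("bR2",224,235),("rL2",330,235),("rR2",357,235)]: print(n,t(u,v,14), onplane(c,u,v,14,st)[:2].round(1))
for n,u,v in [("wL",252,179),("wR",304,179),("wL2",252,235),("wR2",305,235)]: print(n,t(u,v,p[2]+5.7))
E
python3 ends.py
```

```text
bL [-78.  -44.7] [ 504.7 -105.4]
bR [-52.2 -45.6] [501.1 -79.8]
rL [ 49.5 -46.5] [489.1  21.2]
rR [ 75.2 -46.6] [486.3  46.8]
bL2 [-78.2  32.6] [581.6 -97.2]
bR2 [-52.7  32.6] [578.8 -71.9]
rL2 [50.9 32.6] [567.6  31.1]
rR2 [77.4 32.6] [564.7  57.5]
wL [-12.5 -44.6]
wR [ 12.3 -44.6]
wL2 [-13.1 -16.5]
wR2 [ 13.4 -16.5]
```

```bash
python3 -m crank '[[-1,-1.5,40,0,0,0,1],[0,0,40,0,0,0,1],[0,0,30,0,0,0,1],[0,0,20,0,0,0,1],[0,0,10,0,0,0,1],[0,0,4,0,0,0,1],[0,0,0,0,0,0,1],[0,0,0,0,0,0,1],[0,0,0.5,0,0,0,1],[0,0,0,0,0,0,1]]'
```

```text
time: 7.85
position: [540.0, -24.6, 10.1]
orientation: [[-0.108, 0.994, 0.002], [0.994, 0.108, -0.0], [-0.0, 0.002, -1.0]]
force: [0.4, 0.2, -1.4]
opening: 0.275
```

```bash
python3 -m crank '[[0,0,1,0,0,0,1],[0,0,0,0,0,0,1],[0,0,0,0,0,0,0.8],[0,0,0,0,0,0,0.2],[0,0,0,0,0,0,0.0],[0,0,0,0,0,0,0.0],[0,0,0,0,0,0,0.0],[0,0,0,0,0,0,0.0]]'
python3 -m crank '[[0,0,-20,0,0,0,0],[0,0,-40,0,0,0,0],[0,0,-45,0,0,0,0],[0,0,-40,0,0,0,-0.4],[0,0,0,0,0,0,-0.4],[0,0,0,0,0,0,-0.4],[0,0,0,0,0,0,-0.4]]'; python3 look.py w4 white:14 red:14 black:14
```

```text
time: 8.65
position: [539.4, -24.5, 8.2]
orientation: [[-0.109, 0.994, -0.0], [0.994, 0.109, 0.0], [0.0, -0.0, -1.0]]
force: [0.5, -0.6, -0.3]
opening: 0.496
time: 9.35
position: [538.4, -24.7, 152.2]
orientation: [[-0.108, 0.994, -0.002], [0.994, 0.108, -0.0], [0.0, -0.002, -1.0]]
force: [0.5, 0.5, -0.8]
opening: 0.696
tcp [538.4 -24.7 152.2] heading 96.2
white 2478.5 [277. 202.] (539.5, -25.2) (90.6, 26.0) 6.8 tool dx,dy [-0.6  1.1]
white 2138.5 [ 82. 412.] (812.6, -227.4) (208.8, 24.3) -81.6 tool dx,dy [-231.2  250.6]
white 139.0 [100.   3.] (386.1, -189.7) (22.2, 8.4) -85.1 tool dx,dy [-147.5 -169.3]
white 92.5 [337. 417.] (782.9, 72.1) (27.0, 8.9) -84.4 tool dx,dy [ 69.7 253.6]
black 19145.0 [231. 325.] (652.4, -9.4) (632.4, 150.8) -83.5 tool dx,dy [  2.8 115. ]
black 3409.0 [442. 271.] (585.2, 150.3) (161.2, 93.2) -54.4 tool dx,dy [168.9  65.5]
black 234.0 [554. 407.] (749.7, 326.8) (42.6, 16.1) 21.1 tool dx,dy [326.5 248.2]
black 228.5 [345. 262.] (588.0, 51.0) (24.6, 19.3) 6.3 tool dx,dy [69.9 57.5]
```

View pics/w4.png

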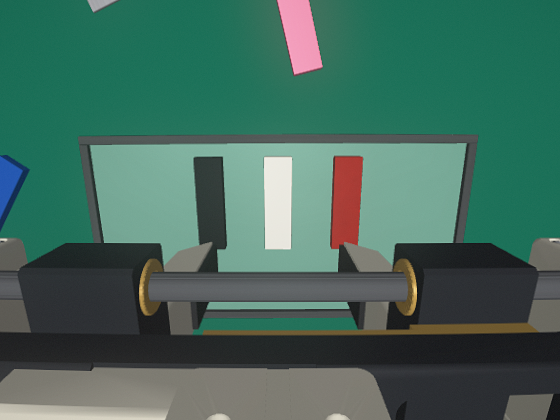

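White lies between black and red, level and parallel, at (278,203). Next is blue.

```bash
python3 -m crank '[[-46,0,0,0,0,0,-0.4],[-46,0,0,0,0,0,-0.4],[-46,0,0,0,0,0,-0.4],[-46,0,0,0,0,0,-0.4],[-46,0,0,0,0,0,-0.4],[-47,-1,0,0,0,0,-0.4],[0,0,0,0,0,7,-0.4],[0,0,0,0,0,7,-0.4],[0,0,0,0,0,7,-0.4],[0,0,0,0,0,7,-0.4]]'
python3 -m crank '[[0,0,0,0,0,7,-0.4],[0,0,0,0,0,0,-0.4],[0,0,0,0,0,0,-0.4],[0,0,0,0,0,0,-0.4]]'; python3 look.py w5 blue:10
```

```text
time: 10.4
position: [567.2, -299.6, 150.7]
orientation: [[0.376, 0.927, -0.003], [0.927, -0.376, 0.002], [0.0, -0.004, -1.0]]
force: [-1.3, -0.1, -0.9]
opening: 0.698
time: 10.8
position: [568.1, -299.7, 152.3]
orientation: [[0.479, 0.878, -0.001], [0.878, -0.479, 0.001], [-0.0, -0.001, -1.0]]
force: [-0.5, -0.6, 0.6]
opening: 0.699
tcp [ 568.1 -299.7  152.3] heading 61.4
blue 2250.0 [274. 200.] (566.3, -303.4) (87.4, 25.2) -28.6 tool dx,dy [-4.1  0.2]
```

```bash
python3 -m crank '[[-4,0,40,0,0,0,-0.4],[0,0,45,0,0,0,-0.4],[0,0,40,0,0,0,-0.4],[0,0,20,0,0,0,-0.4],[0,0,4,0,0,0,-0.4],[0,0,0,0,0,0,1],[0,0,0,0,0,0,1],[0,0,0,0,0,0,1],[0,0,0,0,0,0,1],[0,0,0,0,0,0,1]]' 30
python3 -m crank '[[0,0,0,0,0,0,1],[0,0,0,0,0,0,1],[0,0,0,0,0,0,1]]'
```

```text
time: 11.85
position: [567.1, -303.9, 5.3]
orientation: [[0.481, 0.877, 0.001], [0.877, -0.481, -0.001], [0.0, 0.002, -1.0]]
force: [-0.8, 0.3, 0.4]
opening: 0.317
time: 12.15
position: [567.0, -303.7, 5.1]
orientation: [[0.481, 0.877, 0.001], [0.877, -0.481, -0.001], [-0.0, 0.001, -1.0]]
force: [-1.4, 1.3, 6.8]
opening: 0.28
```

```bash
python3 -m crank '[[0,0,-25,0,0,0,1],[0,0,-45,0,0,0,1],[0,0,-45,0,0,-7,1],[0,0,-33,0,0,-7,1],[0,0,0,0,0,-7,1],[0,0,0,0,0,-7,1],[0,0,0,0,0,-7,1],[45,0,0,0,0,0,1],[45,0,0,0,0,0,1],[45,1,0,0,0,0,1]]'
python3 -m crank '[[46,0,0,0,0,0,1],[46,1,0,0,0,0,1],[46,0,0,0,0,0,1],[46,1,0,0,0,0,1],[46,0,0,0,0,0,1],[45,0,0,0,0,0,1],[0,0,0,0,0,0,1],[0,0,0,0,0,0,1],[0,0,0,0,0,0,1]]'; python3 look.py w6 white:14 blue:157
```

```text
time: 13.15
position: [552.0, -168.0, 151.7]
orientation: [[-0.107, 0.994, -0.001], [0.994, 0.107, 0.0], [0.001, -0.001, -1.0]]
force: [0.5, 1.2, -0.5]
opening: 0.277
time: 14.05
position: [525.0, 102.8, 151.8]
orientation: [[-0.107, 0.994, -0.001], [0.994, 0.107, -0.001], [-0.001, -0.001, -1.0]]
force: [-0.2, -0.1, -0.4]
opening: 0.279
tcp [525.  102.8 151.8] heading 96.1
white 3874.0 [ 89. 405.] (784.7, -97.7) (219.3, 52.6) -81.6 tool dx,dy [-227.2  236.8]
white 2273.0 [143. 199.] (536.3, -25.1) (83.6, 27.2) 5.9 tool dx,dy [-128.4   -2.4]
white 100.5 [337. 417.] (769.7, 198.6) (28.1, 8.9) -84.4 tool dx,dy [ 69.  253.6]
white 100.5 [218. 417.] (784.8, 60.5) (28.1, 8.9) -83.1 tool dx,dy [-69.9 253.8]
blue 4762.5 [277. 223.] (503.8, 100.3) (49.4, 25.7) 6.2 tool dx,dy [ -0.3 -21.3]
blue 1248.0 [277. 315.] (554.4, 105.7) (25.4, 16.6) -83.8 tool dx,dy [-0.3 29.6]
```

View pics/w6.png

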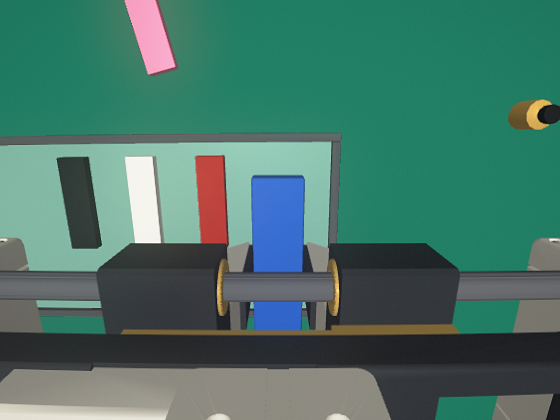

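```bash
python3 - <<'E'
from m import *
st=read_state(); c=camera("wrist"); O=np.array(st["orientation"]).reshape(3,3); p=np.array(st["position"])
for u,v in [(197,156),(224,156),(201,240),(227,240)]: print((O.T@(onplane(c,u,v,14,st)-p))[:2].round(1))
E
```

```text
[-74.  -43.9]
[-49.2 -43.9]
[-75.1  37.2]
[-49.7  37.1]
```

```bash
python3 -m crank '[[3,2,40,0,0,0,1],[0,0,40,0,0,0,1],[0,0,30,0,0,0,1],[0,0,20,0,0,0,1],[0,0,10,0,0,0,1],[0,0,3,0,0,0,1],[0,0,0,0,0,0,1],[0,0,0,0,0,0,1],[0,0,0,0,0,0,1]]'
```

```text
time: 15.05
position: [527.6, 107.4, 10.0]
orientation: [[-0.108, 0.994, 0.002], [0.994, 0.108, 0.0], [0.0, 0.002, -1.0]]
force: [-0.3, 0.3, -0.2]
opening: 0.273
```

```bash
python3 -m crank '[[-1,0,0.8,0,0,0,1],[0,0,0,0,0,0,1],[0,0,0,0,0,0,1],[0,0,0,0,0,0,0.8],[0,0,0,0,0,0,0.2],[0,0,0,0,0,0,0.0],[0,0,0,0,0,0,0.0],[0,0,0,0,0,0,0.0],[0,0,0,0,0,0,0.0]]'
python3 -m crank '[[0,0,-20,0,0,0,0],[0,0,-40,0,0,0,0],[0,0,-45,0,0,0,0],[0,0,-40,0,0,0,-0.4],[0,0,0,0,0,0,-0.4],[0,0,0,0,0,0,-0.4],[0,0,0,0,0,0,-0.4]]'
sed -i 's/"red":((0,180,60),(6,255,255))/"red":((0,150,60),(8,255,255)),"red2":((170,150,60),(179,255,255))/' look.py; python3 look.py w7 white:14 blue:14 red:14 red2:14
```

```text
time: 15.95
position: [526.6, 106.6, 8.2]
orientation: [[-0.109, 0.994, -0.0], [0.994, 0.109, 0.0], [0.0, -0.0, -1.0]]
force: [-0.0, -1.0, -0.9]
opening: 0.499
time: 16.65
position: [525.8, 106.2, 152.3]
orientation: [[-0.108, 0.994, -0.002], [0.994, 0.108, -0.001], [-0.0, -0.002, -1.0]]
force: [-1.1, -0.7, 0.1]
opening: 0.696
tcp [525.8 106.2 152.3] heading 96.2
white 2288.5 [139. 198.] (537.0, -25.0) (84.7, 26.3) 6.4 tool dx,dy [-131.6   -3.1]
white 2239.5 [ 85. 412.] (800.2, -95.9) (211.0, 24.3) -81.6 tool dx,dy [-230.6  250.9]
white 96.0 [218. 417.] (785.8, 63.7) (27.0, 8.9) -83.1 tool dx,dy [-70.4 253.9]
white 94.5 [337. 417.] (770.5, 202.9) (27.0, 8.9) -84.3 tool dx,dy [ 69.7 253.7]
blue 2335.0 [278. 202.] (526.8, 106.5) (88.7, 25.0) 5.7 tool dx,dy [0.2 1. ]
red 2225.5 [208. 200.] (532.1, 40.3) (88.4, 25.0) 6.5 tool dx,dy [-66.2  -0.9]
```

```bash
python3 -m crank '[[-45,-15,0,0,0,0,-0.4],[-45,-15,0,0,0,0,-0.4],[-45,-16,0,0,0,0,-0.4],[-45,-17,0,0,0,0,-0.4],[-45,-17,0,0,0,0,-0.4],[-45,-17,0,0,0,0,-0.4],[-45,-17,0,0,0,0,-0.4],[-45,-17,0,0,0,0,-0.4],[-46,-18,0,0,0,0,-0.4],[0,0,0,0,0,0,-0.4]]'
python3 -m crank '[[0,0,0,0,0,0,-0.4],[0,0,0,0,0,0,-0.4]]'; python3 look.py w8 yellow:10
```

```text
time: 17.7
position: [418.2, -320.9, 151.7]
orientation: [[-0.097, 0.995, -0.004], [0.995, 0.097, -0.002], [-0.002, -0.004, -1.0]]
force: [-0.0, 1.0, 0.6]
opening: 0.7
time: 17.9
position: [422.7, -311.3, 152.2]
orientation: [[-0.11, 0.994, -0.002], [0.994, 0.11, 0.002], [0.002, -0.001, -1.0]]
force: [0.4, 0.6, -0.3]
opening: 0.701
tcp [ 422.7 -311.3  152.2] heading 96.3
yellow 1271.5 [372. 331.] (551.0, -191.9) (365.3, 11.2) -83.7 tool dx,dy [104.5 140.7]
yellow 1015.0 [271. 199.] (420.6, -317.8) (35.2, 34.5) 6.3 tool dx,dy [-6.3 -2.8]
yellow 514.5 [408. 287.] (497.9, -168.3) (65.0, 21.6) 15.0 tool dx,dy [133.8  90.5]
yellow 171.0 [143. 288.] (527.9, -439.5) (62.8, 9.5) -1.8 tool dx,dy [-139.1   90.5]
```

```bash
python3 -m crank '[[-6,-3,40,0,0,0,-0.4],[0,0,45,0,0,0,-0.4],[0,0,40,0,0,0,-0.4],[0,0,20,0,0,0,-0.4],[0,0,4,0,0,0,-0.4],[0,0,0,0,0,0,-0.4],[0,0,0,0,0,0,1],[0,0,0,0,0,0,1],[0,0,0,0,0,0,1],[0,0,0,0,0,0,1]]' 25
python3 -m crank '[[0,0,0,0,0,0,1],[0,0,0,0,0,0,1],[0,0,0,0,0,0,1]]'
```

```text
time: 18.95
position: [420.9, -319.9, 5.3]
orientation: [[-0.108, 0.994, 0.001], [0.994, 0.108, -0.001], [-0.001, 0.001, -1.0]]
force: [0.4, 0.4, -0.3]
opening: 0.403
time: 19.25
position: [420.8, -319.9, 5.2]
orientation: [[-0.108, 0.994, 0.001], [0.994, 0.108, -0.001], [-0.001, 0.001, -1.0]]
force: [-1.0, 1.5, 6.5]
opening: 0.375
```

```bash
python3 -m crank '[[0,0,-25,0,0,0,1],[0,0,-45,0,0,0,1],[0,0,-45,0,0,0,1],[20,22,-20,0,0,0,1],[32,34,0,0,0,0,1],[32,34,0,0,0,0,1],[32,34,0,0,0,0,1],[32,34,0,0,0,0,1],[32,34,0,0,0,0,1],[32,34,0,0,0,0,1]]'
python3 -m crank '[[4,2,0,0,0,0,1],[0,0,0,0,0,0,1],[0,0,0,0,0,0,1],[0,0,0,0,0,0,1]]'; python3 look.py w9 white:14 yellow:147
```

```text
time: 20.25
position: [622.8, -82.9, 139.3]
orientation: [[-0.108, 0.994, -0.0], [0.994, 0.108, -0.0], [-0.0, -0.0, -1.0]]
force: [1.1, -0.4, 0.8]
opening: 0.377
time: 20.65
position: [622.5, -82.5, 139.1]
orientation: [[-0.106, 0.994, -0.001], [0.994, 0.106, -0.001], [-0.001, -0.001, -1.0]]
force: [0.5, -0.3, -0.7]
opening: 0.377
tcp [622.5 -82.5 139.1] heading 96.1
white 3237.5 [356. 117.] (539.6, -24.7) (90.5, 26.4) 6.6 tool dx,dy [ 66.2 -76.3]
white 2056.0 [ 81. 413.] (882.0, -278.5) (198.9, 23.2) -81.7 tool dx,dy [-222.3  237.3]
white 437.0 [262. 323.] (742.0, -85.1) (38.5, 18.4) -83.8 tool dx,dy [-15.2 118.5]
white 84.5 [218. 417.] (868.8, -123.6) (24.7, 7.1) -83.2 tool dx,dy [-66.9 240.6]
yellow 2358.5 [278. 255.] (613.8, -83.7) (33.9, 22.9) -83.9 tool dx,dy [-0.3 -8.8]
yellow 1091.5 [338. 331.] (655.1, -43.9) (147.7, 5.2) -83.9 tool dx,dy [34.9 36.5]
yellow 187.5 [353. 288.] (630.1, -42.7) (31.6, 4.2) 9.5 tool dx,dy [38.8 11.7]
yellow 163.0 [201. 289.] (639.0, -120.7) (30.5, 3.7) 2.6 tool dx,dy [-39.7  12.4]
```

View pics/w9.png

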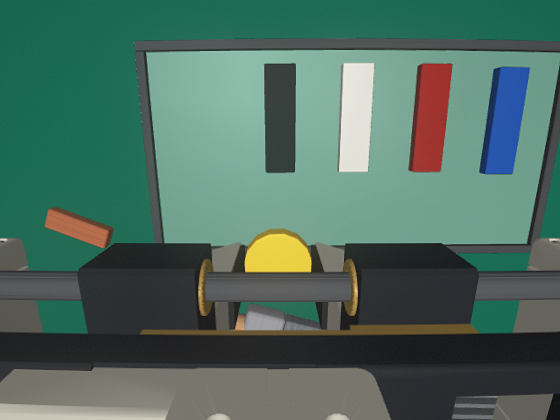

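Disc at (278,255), in line with black at (280,118). All four strips look regular.

```bash
python3 -m crank '[[1,1.5,40,0,0,0,1],[0,0,40,0,0,0,1],[0,0,25,0,0,0,1],[0,0,15,0,0,0,1],[0,0,8,0,0,0,1],[0,0,2.5,0,0,0,1],[0,0,0,0,0,0,1],[0,0,0,0,0,0,1],[0,0,0,0,0,0,1]]'
```

```text
time: 21.6
position: [626.1, -78.9, 10.1]
orientation: [[-0.108, 0.994, 0.002], [0.994, 0.108, -0.0], [-0.0, 0.002, -1.0]]
force: [0.9, -0.7, -0.1]
opening: 0.378
```

```bash
python3 -m crank '[[-2,-1.5,0.8,0,0,0,1],[0,0,0,0,0,0,1],[0,0,0,0,0,0,1],[0,0,0,0,0,0,0.5],[0,0,0,0,0,0,0.0],[0,0,0,0,0,0,-0.2],[0,0,0,0,0,0,-0.2],[0,0,0,0,0,0,-0.2],[0,0,0,0,0,0,-0.2]]'
python3 -m crank '[[0,0,-20,0,0,0,-0.2],[0,0,-40,0,0,0,-0.2],[0,0,-45,0,0,0,-0.4],[0,0,-40,0,0,0,-0.4],[0,0,0,0,0,0,-0.4],[0,0,0,0,0,0,-0.4],[0,0,0,0,0,0,-0.4]]'
python3 look.py w10 white:14 blue:14 yellow:14; python3 - <<'E'
from m import *
for n,z in(("scene",14),("side",14)):
    c=camera(n); print(n,[b for b in blobs(c,(0,0,0),(179,255,40),z) if 60<b[3][0]<110 and abs(b[2][1])<200],[b for b in blobs(c,(20,150,120),(32,255,255),z) if b[3][0]<60])
E
```

```text
time: 22.5
position: [623.4, -81.2, 7.8]
orientation: [[-0.108, 0.994, -0.001], [0.994, 0.108, -0.0], [-0.0, -0.001, -1.0]]
force: [0.5, 0.8, -0.3]
opening: 0.6
time: 23.2
position: [622.5, -81.1, 151.8]
orientation: [[-0.108, 0.994, -0.002], [0.994, 0.108, 0.0], [0.0, -0.002, -1.0]]
force: [-1.6, -0.5, -0.4]
opening: 0.699
tcp [622.5 -81.1 151.8] heading 96.2
white 2937.5 [351. 118.] (539.7, -24.7) (89.5, 26.5) 6.6 tool dx,dy [ 65.1 -76.2]
white 1986.0 [ 81. 413.] (896.8, -284.1) (206.8, 23.0) -81.6 tool dx,dy [-231.5  250.7]
white 603.0 [260. 319.] (750.1, -85.4) (36.1, 27.9) 80.5 tool dx,dy [-18.1 126.4]
white 83.0 [338. 417.] (867.1, 16.2) (25.8, 7.4) -84.4 tool dx,dy [ 70.2 253.7]
blue 3155.5 [493. 121.] (527.4, 103.6) (88.9, 30.5) 6.3 tool dx,dy [193.9 -74.6]
yellow 1046.5 [406. 330.] (743.5, 73.9) (281.6, 10.0) -83.8 tool dx,dy [141.  137.1]
yellow 1009.5 [278. 206.] (624.4, -80.8) (35.0, 34.2) 6.2 tool dx,dy [0.1 1.9]
yellow 182.5 [412. 288.] (695.2, 64.2) (62.0, 11.0) 14.4 tool dx,dy [136.6  88. ]
yellow 82.0 [143. 276.] (711.8, -208.4) (37.1, 5.9) -10.1 tool dx,dy [-136.2   75. ]
scene [(151.0, array([254., 198.]), (548.4, -86.4), (86.9, 24.3), 6.6)] [(73.5, array([234., 213.]), (626.0, -78.0), (36.0, 29.0), 49.8)]
side [] [(51.0, array([250., 190.]), (622.9, -72.9), (39.0, 28.9), -86.7)]
```

Disc in place (78 mm beyond black, in line). Now the weight.

```bash
python3 -m crank '[[45,-16,0,0,0,0,-0.4],[45,-16,0,0,0,0,-0.4],[45,-17,0,0,0,0,-0.4],[45,-17,0,0,0,0,-0.4],[45,-17,0,0,0,0,-0.4],[45,-17,0,0,0,0,-0.4],[45,-17,0,0,0,0,-0.4],[45,-17,0,0,0,0,-0.4],[45,-17,0,0,0,0,-0.4],[19,-7,0,0,0,0,-0.4]]'
python3 -m crank '[[0,0,0,0,0,0,-0.4],[0,0,0,0,0,0,-0.4],[0,0,0,0,0,0,-0.4],[0,0,0,0,0,0,-0.4]]'; python3 look.py w11 brass:24 black:38
```

```text
time: 24.35
position: [416.7, 328.2, 152.6]
orientation: [[-0.115, 0.993, -0.002], [0.993, 0.115, 0.002], [0.002, -0.002, -1.0]]
force: [-0.3, 1.1, -0.1]
opening: 0.7
time: 24.75
position: [421.5, 321.6, 152.7]
orientation: [[-0.106, 0.994, -0.0], [0.994, 0.106, -0.001], [-0.001, -0.0, -1.0]]
force: [0.2, -0.6, 0.3]
opening: 0.698
tcp [421.5 321.6 152.7] heading 96.1
brass 4349.0 [152.  50.] (301.7, 204.4) (62.0, 57.7) 82.0 tool dx,dy [-103.9 -131.6]
brass 1761.0 [371. 331.] (541.4, 433.9) (350.7, 12.0) -84.0 tool dx,dy [ 99.  131.1]
brass 649.5 [407. 287.] (491.5, 456.7) (63.4, 21.8) 14.9 tool dx,dy [126.9  83.8]
brass 635.0 [148. 287.] (518.7, 203.5) (63.6, 22.2) -4.2 tool dx,dy [-127.7   84.1]
black 7337.5 [392. 348.] (549.7, 479.8) (297.6, 37.4) -84.8 tool dx,dy [143.8 144.2]
black 5726.0 [125. 321.] (536.2, 161.1) (241.4, 121.4) -80.8 tool dx,dy [-171.7   97.1]
black 3297.0 [441. 275.] (478.7, 502.9) (135.4, 88.3) -84.0 tool dx,dy [174.2  76. ]
black 247.5 [345. 259.] (461.4, 390.3) (25.4, 16.7) 9.0 tool dx,dy [64.1 46.9]
```

View pics/w11.png

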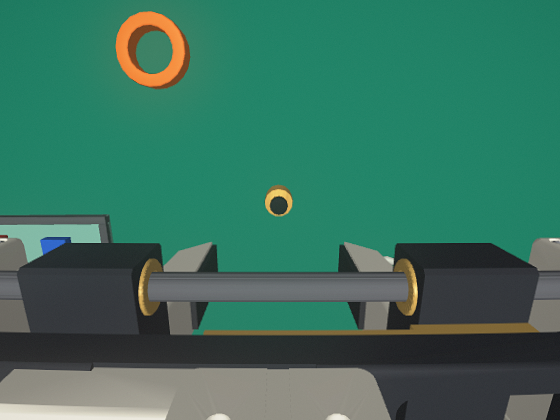

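The weight is at (279,203), almost under the grasp point; the shift needed is about (+1,−3).

```bash
python3 -m crank '[[1,-3,30,0,0,0,-0.4],[0,0,35,0,0,0,-0.4],[0,0,35,0,0,0,-0.4],[0,0,25,0,0,0,-0.4],[0,0,15,0,0,0,-0.4],[0,0,6,0,0,0,-0.4],[0,0,0,0,0,0,1],[0,0,0,0,0,0,1],[0,0,0,0,0,0,1],[0,0,0,0,0,0,1]]' 20
python3 -m crank '[[0,0,0,0,0,0,1],[0,0,0,0,0,0,1],[0,0,0,0,0,0,1]]'
```

```text
time: 25.8
position: [418.3, 324.5, 8.2]
orientation: [[-0.108, 0.994, 0.002], [0.994, 0.108, 0.001], [0.001, 0.002, -1.0]]
force: [-0.4, -0.3, 0.0]
opening: 0.399
time: 26.1
position: [417.9, 323.9, 7.7]
orientation: [[-0.108, 0.994, 0.001], [0.994, 0.108, -0.0], [-0.0, 0.001, -1.0]]
force: [-0.3, -1.8, 5.3]
opening: 0.277
```

```bash
python3 -m crank '[[0,0,-25,0,0,0,1],[0,0,-45,0,0,0,1],[0,0,-45,0,0,0,1],[-40,9,-20,0,0,0,1],[-40,9,0,0,0,0,1],[-46,11,0,0,0,0,1],[-46,11,0,0,0,0,1],[-46,11,0,0,0,0,1],[-46,11,0,0,0,0,1],[-46,11,0,0,0,0,1]]'
python3 -m crank '[[-40,8,0,0,0,0,1],[-10,2,0,0,0,0,1],[0,0,0,0,0,0,1],[0,0,0,0,0,0,1],[0,0,0,0,0,0,1]]'; python3 look.py w12 white:14 red:14
```

```text
time: 27.1
position: [523.9, 22.0, 142.1]
orientation: [[-0.109, 0.994, 0.0], [0.994, 0.109, 0.0], [0.0, 0.0, -1.0]]
force: [1.4, 0.4, -1.4]
opening: 0.279
time: 27.6
position: [538.5, -22.2, 142.0]
orientation: [[-0.112, 0.994, -0.001], [0.994, 0.112, 0.001], [0.001, -0.0, -1.0]]
force: [-0.8, -0.1, -0.9]
opening: 0.274
tcp [538.5 -22.2 142. ] heading 96.4
white 2901.0 [ 88. 409.] (794.4, -215.8) (206.9, 38.4) -81.5 tool dx,dy [-221.   232.6]
white 2257.0 [274. 198.] (534.8, -25.4) (81.6, 27.0) 5.7 tool dx,dy [-2.7 -4.1]
white 99.0 [337. 417.] (772.7, 72.1) (26.1, 8.6) -84.2 tool dx,dy [ 67.6 243.3]
white 96.5 [218. 417.] (787.7, -61.9) (27.2, 8.6) -83.0 tool dx,dy [-67.3 243.2]
red 2275.0 [346. 200.] (527.4, 39.1) (79.6, 25.6) 6.4 tool dx,dy [62.2 -4.2]
```

View pics/w12.png

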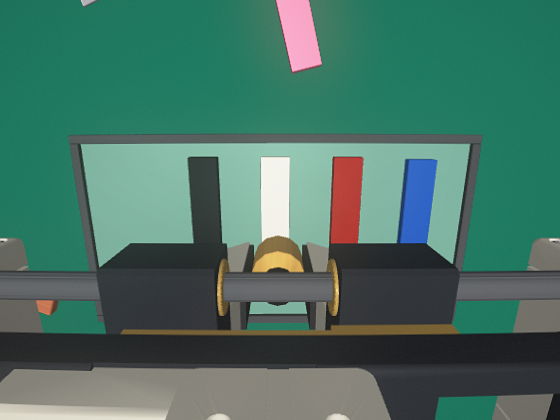

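The weight hangs upright above white at (276,200). The fix is −2.5 in x, then lower.

```bash
python3 -m crank '[[-2.5,0,40,0,0,0,1],[0,0,35,0,0,0,1],[0,0,25,0,0,0,1],[0,0,12,0,0,0,1],[0,0,5,0,0,0,1],[0,0,2,0,0,0,1],[0,0,0,0,0,0,1],[0,0,0,0,0,0,1],[0,0,0,0,0,0,1]]'
```

```text
time: 28.55
position: [540.2, -27.4, 24.1]
orientation: [[-0.108, 0.994, 0.002], [0.994, 0.108, -0.0], [-0.0, 0.002, -1.0]]
force: [-1.0, 0.5, -1.4]
opening: 0.276
```

```bash
python3 -m crank '[[2.3,-0.5,1.2,0,0,0,1],[0,0,0,0,0,0,1],[0,0,0,0,0,0,1],[0,0,0,0,0,0,1]]'
```

```text
time: 28.95
position: [538.6, -25.1, 21.9]
orientation: [[-0.109, 0.994, -0.0], [0.994, 0.109, 0.0], [0.0, -0.0, -1.0]]
force: [0.8, 0.2, -0.3]
opening: 0.275
```

```bash
python3 -m crank '[[0,0,0.2,0,0,0,1],[0,0,0,0,0,0,0.4],[0,0,0,0,0,0,0.3],[0,0,0,0,0,0,0.2],[0,0,0,0,0,0,0],[0,0,0,0,0,0,-0.1],[0,0,0,0,0,0,-0.1],[0,0,0,0,0,0,-0.1]]'
python3 -m crank '[[0,0,-15,0,0,0,-0.1],[0,0,-30,0,0,0,-0.1],[0,0,-45,0,0,0,-0.1],[0,0,-45,0,0,0,-0.1],[0,-40,0,0,0,0,-0.1],[0,-40,0,0,0,0,-0.1],[0,-40,0,0,0,0,-0.1],[0,0,0,0,0,0,-0.1],[0,0,0,0,0,0,-0.1],[0,0,0,0,0,0,-0.1]]'
python3 look.py w13 white:14 red:14 blue:14 yellow:14 black:14 brass:38; python3 -c "
from h import *
c=camera('scene');save(c,'s1',(150,120,350,270),4)"
```

```text
time: 29.75
position: [538.6, -25.0, 21.7]
orientation: [[-0.109, 0.994, 0.0], [0.994, 0.109, 0.0], [0.0, 0.0, -1.0]]
force: [0.9, 0.6, -0.1]
opening: 0.551
time: 30.75
position: [421.0, -38.0, 157.8]
orientation: [[-0.109, 0.994, 0.003], [0.994, 0.109, -0.0], [-0.0, 0.003, -1.0]]
force: [0.5, -0.1, -0.5]
opening: 0.548
tcp [421.  -38.  157.8] heading 96.2
white 6763.0 [116.  83.] (332.4, -192.2) (91.2, 62.1) 28.8 tool dx,dy [-143.6 -104.9]
white 4023.5 [ 87. 405.] (688.9, -242.3) (224.2, 54.1) -81.6 tool dx,dy [-232.2  244.1]
white 100.5 [337. 417.] (673.4, 60.7) (28.7, 9.2) -84.3 tool dx,dy [ 70.7 261.6]
white 100.5 [218. 417.] (689.0, -80.6) (28.7, 9.2) -83.1 tool dx,dy [-71.5 261.7]
red 254.5 [332. 317.] (539.1, 34.2) (33.5, 15.2) 8.7 tool dx,dy [ 59.  125.2]
yellow 1128.0 [392. 330.] (548.8, 104.6) (257.7, 11.2) -83.6 tool dx,dy [127.9 142.5]
yellow 447.5 [382. 287.] (501.3, 78.5) (65.6, 17.9) 13.8 tool dx,dy [107.1  92.4]
yellow 326.5 [271. 320.] (550.8, -36.5) (50.5, 30.4) -59.6 tool dx,dy [-12.6 129.1]
yellow 128.5 [210. 332.] (573.1, -95.1) (77.6, 3.8) -83.4 tool dx,dy [-73.3 144.9]
black 7792.0 [134. 317.] (555.6, -213.6) (264.2, 142.9) -82.9 tool dx,dy [-189.2  114.7]
black 6880.5 [424. 349.] (568.7, 157.4) (293.4, 41.5) -84.6 tool dx,dy [178.2 168. ]
black 3092.5 [415. 275.] (493.8, 136.3) (143.1, 97.0) -82.9 tool dx,dy [165.4  91.3]
black 437.5 [78. 17.] (277.7, -226.0) (33.4, 19.4) 26.6 tool dx,dy [-171.3 -162.9]
brass 2457.5 [337. 329.] (526.3, 39.9) (340.6, 36.7) -83.8 tool dx,dy [ 66.  113.1]
brass 1924.0 [541. 101.] (308.4, 166.8) (55.2, 42.6) 17.9 tool dx,dy [215.8 -89.7]
brass 555.0 [382. 287.] (489.5, 68.4) (60.8, 18.2) 13.8 tool dx,dy [98.3 79.6]
brass 548.0 [174. 287.] (511.0, -127.4) (60.7, 17.8) 0.1 tool dx,dy [-98.6  79.7]
```

View pics/w13.png

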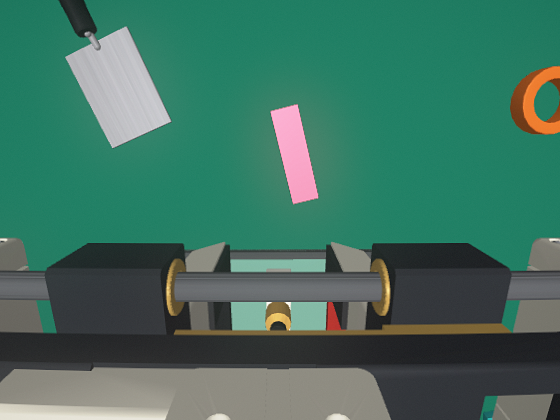

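View pics/s1.png

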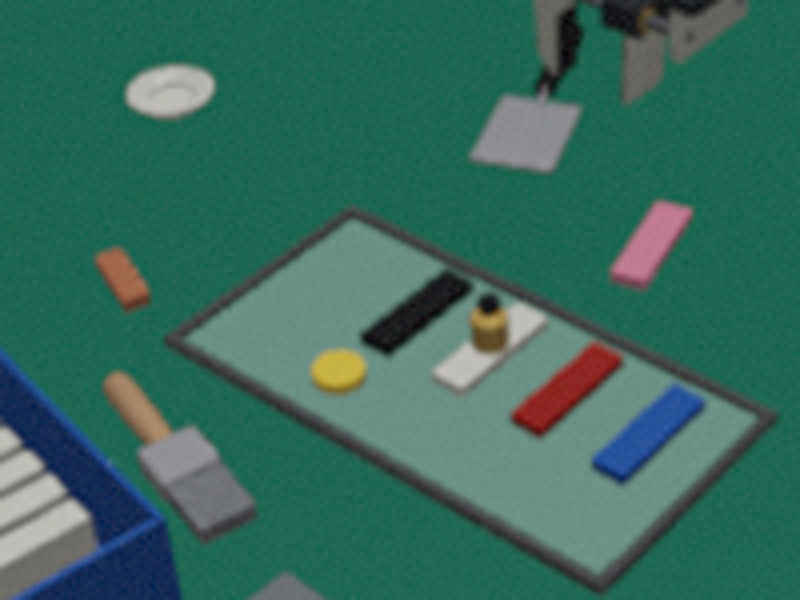

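The scene crop shows all pieces in place and the weight upright on white at (489,325 in the crop). One last check of the weight's centring from a clear view.

```bash
python3 -m crank '[[0,40,-20,0,0,0,-0.1],[0,50,-20,0,0,0,-0.1],[0,40,0,0,0,0,-0.1],[0,20,0,0,0,0,-0.1],[0,0,0,0,0,0,-0.1],[0,0,0,0,0,0,-0.1],[0,0,0,0,0,0,-0.1]]'
python3 look.py w14 white:14 red:14 blue:14 yellow:14 brass:38
```

```text
time: 31.55
position: [563.6, -22.3, 194.7]
orientation: [[-0.109, 0.994, -0.002], [0.994, 0.109, -0.0], [0.0, -0.002, -1.0]]
force: [0.3, 0.2, 0.7]
opening: 0.55
tcp [563.6 -22.3 194.7] heading 96.2
white 2165.0 [ 82. 412.] (886.8, -252.7) (238.9, 27.8) -81.6 tool dx,dy [-264.2  296.3]
white 809.5 [278. 147.] (515.8, -27.7) (42.1, 25.6) 6.8 tool dx,dy [ -0.2 -48.1]
white 660.5 [278. 197.] (565.7, -21.9) (37.3, 26.1) 6.3 tool dx,dy [0.1 2.1]
white 93.5 [337. 417.] (852.7, 89.6) (30.9, 10.2) -84.4 tool dx,dy [ 79.8 299.5]
red 1901.5 [339. 170.] (532.4, 39.9) (88.2, 26.0) 7.3 tool dx,dy [ 65.2 -24.3]
blue 2010.5 [401. 172.] (526.6, 104.8) (87.5, 27.4) 6.1 tool dx,dy [130.3 -23. ]
yellow 1304.0 [342. 331.] (720.9, 73.9) (410.1, 12.2) -83.7 tool dx,dy [ 78.5 166.8]
yellow 462.5 [222. 239.] (620.5, -79.1) (34.8, 28.6) 76.5 tool dx,dy [-62.7  50.4]
yellow 232.0 [384. 288.] (660.7, 113.2) (71.4, 11.9) 11.1 tool dx,dy [124.1 111.2]
yellow 84.5 [170. 302.] (706.2, -135.3) (35.8, 8.2) 13.1 tool dx,dy [-127.9  129.5]
brass 1795.5 [341. 331.] (705.0, 68.5) (385.1, 13.1) -83.8 tool dx,dy [ 74.9 150.4]
brass 549.5 [382. 287.] (649.2, 99.2) (68.6, 20.6) 13.7 tool dx,dy [111.4  98.3]
brass 540.0 [173. 287.] (673.5, -122.8) (68.3, 19.1) 0.2 tool dx,dy [-111.9   98.3]
brass 485.5 [277. 174.] (538.6, -25.6) (25.0, 24.4) 51.6 tool dx,dy [ -0.6 -25.2]
```

View pics/w14.png

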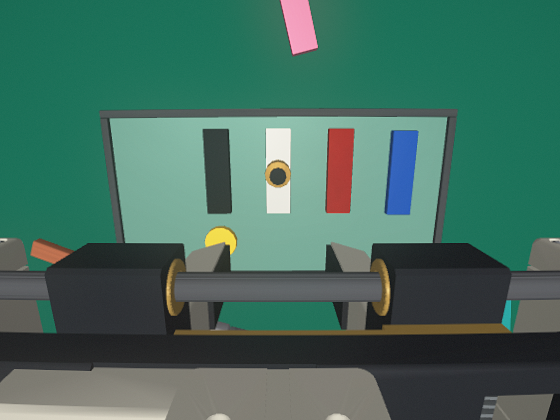

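The weight at (278,174) is within 1–2 mm of white's centre, and everything else is in tolerance. Nothing is being touched, so I'll hand in.

```bash
python3 -m crank '[[0,0,0,0,0,0,-0.1],[0,0,0,0,0,0,-0.1],[0,0,0,0,0,0,-0.1]]'; python3 -c "
from workcell import *
print(finish_job())"
```

```text
time: 31.9
position: [564.7, -22.4, 195.5]
orientation: [[-0.108, 0.994, 0.0], [0.994, 0.108, -0.0], [-0.0, 0.0, -1.0]]
force: [-1.0, 0.1, -0.1]
opening: 0.547
the job is handed in; nothing more can be done
None
```

The row is set out and the job was handed in at about 32 s. `finish_job()` gives no verdict, so the figures below are from my own last camera checks.

| Item | Last measured | Required |
|---|---|---|
| White strip | about 65 mm from both black and red, ends level to about 1 mm, parallel within about 1° | 53–77 mm, 12 mm, 0.15 rad (8.6°) |
| Blue strip | about 65–66 mm from red on the far side from white, ends level to about 2 mm, parallel within about 1° | same limits |
| Disc | about 78 mm beyond black's centre, 1–2 mm off its line | 66–90 mm, within 12 mm |
| Weight | upright, about 1 mm from the middle of white | within 10 mm |

- **White strip choice:** of the several look-alikes I took the one nearest the base, about 656 mm away; the next nearest was about 839 mm.
- **Failed step:** the first grasp of the white strip closed on nothing, because I lifted before the fingers had shut. It moved the strip a few millimetres; I measured again and the second grasp held.
- **Bystanders and release:** I never reached for the bottle or the dish, though I did not re-measure their positions afterwards. The gripper ended well above the tray, touching nothing.
- **Disagreements:** the camera views differed by a few millimetres, most for the disc, where the side view put it 5–8 mm from the other two. I used the close wrist views.

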